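# Burnish the frame corner's seam in the sliding-door cabinet

## Task

Slide the low pine cabinet's top door fully open, take the ball-end burnisher from its stand and guide its tip slowly (about 3 cm a second) along the L-shaped seam groove of the frame corner inside: start at the free end of the long leg, go round the corner and on to the end of the short leg, tip kept well down in the groove all the way and never bearing down hard. Finish with the burnisher standing fully home in its stand again and the door slid fully shut, and leave the paperweight, bracket and keys where they lie.

Things in the scene. Friction and masses are not known exactly. Their poses are not given: they have to be found in the camera images.
- door (a joint): sliding top door (240 x 172 x 10 mm) of the low pine cabinet: 0 = shut, 0.155 m = fully open (end stop). It moves along the +y axis of door_handle, stays where left (friction a few N); it starts shut or up to 30 mm open and then covers the frame corner. The cabinet is fixed, 240 mm (x) x 340 mm (y), the door's top 79 mm above the bench.
- door_handle (a point): centre of the brass bar handle standing on the door's top face: 90 mm long (its own x), 16 mm wide (its own y, the sliding direction), 36 mm high; this point is 18 mm above that face and 18 mm below the bar's top. Grip it from above across the 16 mm. Axes parallel to the cabinet's and the seam's.
- seam_start (a point): free end of the seam's long leg, on the groove's floor, mid-width; x points to the corner. Groove 12 mm wide, 8 mm deep (floor 44 mm above the bench), straight walls, closed 8 mm beyond this point. It runs between two maple rails and the backing panel in their angle (chrome joiner round the outside corner), all fixed in the cabinet under the shut door.
- seam_corner (a point): corner of the seam, on the groove's floor, mid-width: 90 mm from seam_start along x; the groove turns square here to +y. Same axes as seam_start.
- seam_end (a point): end of the short leg of the seam, on the groove's floor, mid-width: 60 mm from seam_corner along +y; the groove is closed 8 mm beyond. Same axes.
- stylus_grip (a point): centre of the burnisher's maple handle, 20 x 20 mm square (sides along its own x and y), 55 mm tall. It stands upright, loose, in its stand: a brass flange 28 mm across, 6 mm thick, under the handle rests on the stand's top and a 6 mm steel shaft hangs in the hole. About 110 g, 123 mm long. This point is 95.5 mm above the tip, 33.5 mm above the flange's underside.
- stylus_tip (a point): lowest point of the burnisher's 6 mm ball tip, on the tool's axis, 62 mm below the flange's underside.
- stand_mouth (a point): centre of the hole's mouth on the top face of the fixed dark wooden stand, a block 60 x 60 x 70 mm. The hole is 13 mm wide with a small chamfer and goes straight through, so the 6 mm shaft has 3.5 mm of play all round and the burnisher hangs on its flange. z up.
- paperweight_mid (a point): middle of a domed green glass paperweight, 72 mm across, 43 mm high; bystander, loose.
- bracket_mid (a point): middle of a grey cast zinc hanging bracket, 70 x 50 mm foot, 50 mm high; bystander, loose.
- key0_mid (a point): middle of a flat maple stretcher key, about 90 x 28 x 9 mm; bystander, loose.
- key1_mid (a point): middle of the other stretcher key, same size; bystander, loose.

How it is judged:
On the way, in this order (a step that is already met when the one before it is completed fails the run):
1. the cabinet's door is slid fully open (at least 140 mm) (value of joint door above 0.14 m), for 0.2 s.
2. the ball tip is down in the groove (at least 3 mm deep) at the free end of the long leg (x of stylus_tip in the frame of seam_corner between -0.099 and -0.083 m and y of stylus_tip in the frame of seam_corner between -0.006 and 0.006 m and z of stylus_tip in the frame of seam_corner between -0.004 and 0.005 m), for 0.05 s.
3. the tip, down in the groove, passes 72 mm before the corner (x of stylus_tip in the frame of seam_corner between -0.078 and -0.066 m and y of stylus_tip in the frame of seam_corner between -0.006 and 0.006 m and z of stylus_tip in the frame of seam_corner between -0.004 and 0.005 m), for 0.05 s.
4. the tip, down in the groove, passes 54 mm before the corner (x of stylus_tip in the frame of seam_corner between -0.06 and -0.048 m and y of stylus_tip in the frame of seam_corner between -0.006 and 0.006 m and z of stylus_tip in the frame of seam_corner between -0.004 and 0.005 m), for 0.05 s.
5. the tip, down in the groove, passes 36 mm before the corner (x of stylus_tip in the frame of seam_corner between -0.042 and -0.03 m and y of stylus_tip in the frame of seam_corner between -0.006 and 0.006 m and z of stylus_tip in the frame of seam_corner between -0.004 and 0.005 m), for 0.05 s.
6. the tip, down in the groove, passes 18 mm before the corner (x of stylus_tip in the frame of seam_corner between -0.024 and -0.012 m and y of stylus_tip in the frame of seam_corner between -0.006 and 0.006 m and z of stylus_tip in the frame of seam_corner between -0.004 and 0.005 m), for 0.05 s.
7. the tip, down in the groove, is at the corner (x of stylus_tip in the frame of seam_corner between -0.006 and 0.006 m and y of stylus_tip in the frame of seam_corner between -0.006 and 0.006 m and z of stylus_tip in the frame of seam_corner between -0.004 and 0.005 m), for 0.05 s.
8. the tip, down in the groove, passes 20 mm after the corner (x of stylus_tip in the frame of seam_corner between -0.006 and 0.006 m and y of stylus_tip in the frame of seam_corner between 0.014 and 0.026 m and z of stylus_tip in the frame of seam_corner between -0.004 and 0.005 m), for 0.05 s.
9. the tip, down in the groove, passes 40 mm after the corner (x of stylus_tip in the frame of seam_corner between -0.006 and 0.006 m and y of stylus_tip in the frame of seam_corner between 0.034 and 0.046 m and z of stylus_tip in the frame of seam_corner between -0.004 and 0.005 m), for 0.05 s.
10. the tip, down in the groove, is at the end of the short leg (x of stylus_tip in the frame of seam_corner between -0.006 and 0.006 m and y of stylus_tip in the frame of seam_corner between 0.053 and 0.069 m and z of stylus_tip in the frame of seam_corner between -0.004 and 0.005 m), for 0.05 s.
At the end, for the whole second after the job is handed in: The door is shut to within 8 mm, and the burnisher stands still and released in its stand, within 6 mm of the hole's axis, within 4 mm of fully down and within 0.1 rad of upright (value of joint door below 0.008 m and horizontal distance between stylus_tip and stand_mouth below 0.006 m and z of stylus_tip in the frame of stand_mouth below -0.058 m and angle between stylus_tip's own z axis and vertical below 0.1 rad and linear speed of stylus below 0.02 m/s); the robot touches nothing.
It fails at once if the tip is run along the seam faster than 9 cm/s (((x of stylus_tip in the frame of seam_corner between -0.075 and 0.006 m and y of stylus_tip in the frame of seam_corner between -0.006 and 0.006 m and z of stylus_tip in the frame of seam_corner between -0.004 and 0.005 m) or (x of stylus_tip in the frame of seam_corner between -0.006 and 0.006 m and y of stylus_tip in the frame of seam_corner between 0 and 0.045 m and z of stylus_tip in the frame of seam_corner between -0.004 and 0.005 m)) and linear speed of stylus above 0.09 m/s).
It fails at once if the burnisher bears on the cabinet or the frame corner with more than 25 N (contact force between stylus and cabinet above 25 N).
It fails at once if the paperweight, the bracket or a key is moved by more than 20 mm (distance of any of paperweight_mid, bracket_mid, key0_mid, key1_mid from where it was at the start of the episode above 0.02 m).
It also fails if it takes over 72 s, if anything falls off the work surface, if the arm or the gripper's body presses on something with over 40 N, if the wrist force passes 120 N, or if a joint passes its speed limit or range.

## Robot

A 7-joint arm with a two-finger parallel gripper is mounted at the origin on the work surface. World frame = base frame: x ahead of the robot, y to its left, z up, the work surface at z = 0. Lengths are in m, angles in rad, forces in N, time in s.
With the tool pointing down it reaches from about 0.4 to 0.9 m from the base axis. Payload 5.5 kg.
Tool frame: the origin (TCP) lies midway between the tips of the shut fingers; the grasp point (between the pads) lies 19 mm behind it; z points along the fingers, y is the line along which they close (so a half turn about z gives the same grasp; the last joint's range is limited). The gripper opens to 92 mm and grips with 3 to 60 N. Pads are 19 mm wide; open, the fingers measure 130 mm over their backs; the gripper's body (75 mm by 190 mm) begins 47 mm behind the grasp point.
Start: joints at [1.507, 0.501, -0.427, 1.55, 0.221, 1.138, -0.21], TCP at [0.209, -0.616, 0.202] pointing down, gripper open.
Joint ranges: [-2.88, 2.88], [-0.31, 2.03], [-1.54, 1.56], [0.2, 2.42], [-1.41, 4.55], [0.19, 2.02], [-2.57, 2.57]. Speed limits (rad/s): [2.57, 2.57, 3.14, 3.14, 3.14, 3.14, 3.14].

## Interface

Orientations are given as [roll, pitch, yaw] about the fixed x, y, z axes, in that order (R = Rz(yaw) Ry(pitch) Rx(roll)).
In Python, from bench import monitor, viewer, job_done gives the robot as it stands. The module is installed in compiled form; this text tells all that it offers.
- The arm moves only by the tool servo_tool, never from a script. Its argument "moves" is a list that holds one entry, the list of rows, each a list of 4 numbers: the shift along the tool's x, y, z in mm, then the turn about the tool's z in degrees. In form: [[[x, y, z, twist], ...]]. A call has 1 to 8 rows; each row shifts and turns the commanded pose from where the row before left it, along the tool's axes as they then stand; what a row does not reach is not made up. A row lasts 1/8 s, in which the tool goes at most 62.5 mm and 10.7 degrees, less where a joint would pass 70% of its speed; a pose out of reach is approached as far as the arm can. A call is refused whole if a number of a shift passes 62.5 or a number of a turn 10.7, either way. A call with a gripper value outside its range is refused whole. "fingers" is the opening in per cent of the stroke, from 0 (shut) to 100 (fully open), set as the call begins (left out, the last holds). The fingers move at their own pace and stop on an object; "grip_force" is the grip in N (left out, the last holds). Time passes only in rows, so rows that do not move let the fingers close. It gives the time, the measured TCP pose, the force, the opening and the grip force at its end, in the units of the state.
- monitor.state(): the state, without advancing time (a new reading comes with each control period).
- viewer.capture(name): name is "scene" or "top"; returns (picture, depth): 480x640x3 uint8, blue, green, red; 480x640 float32, m along the optical axis (not along the pixel's ray), 0 where there is no reading.
- viewer.camera_model(name): a dict with "camera_matrix" (3x3 intrinsics, pixels), "k1" (the pictures are not rectified: a ray, as slopes to the right and down, at radius r is drawn at 1 + k1 r^2 times it, then the intrinsics apply), "pose" (4x4, takes a point from camera to world coordinates). Camera axes: x right, y down, z forward; pixel columns grow to the right and rows downward; lengths in m; the calibration is good to about 2 mm. A picture is of the moment at which its call begins. camera_model takes no time and is no camera call.
- job_done(): hands the job in; it is judged then, once.
The state is a dict: "time": time; "joint_pos": joint angles; "dq": joint speeds; "joint_torque": joint torques, N m; "tool_pos": TCP position; "eef_rot": TCP orientation; "ft_force": force on the tool from outside, world axes, zero at the start; "wrist_torque": the same for the moment, N m; "width": opening from 0.0 (shut) to 1.0 (fully open); "gripper_force": force on a finger pad.
Only numpy, scipy, OpenCV 4.12 (cv2) and the standard library are available. Lean on these libraries where they do the work, as an engineer would, in place of code of your own. Each camera call takes 0.05 s, during which the arm holds its last target. There are 200 camera calls.

## Working session

There is one attempt and no reset: what is moved stays moved. The work goes in short steps, Python scripts to look and compute and a tool call to move; the robot and the scene stay as the last step left them, time stands still between calls to the robot, and variables do not carry over. Pictures are saved under pics/ and viewed, at most 10 in all, crops included, and the job is handed in when it is done.

Besides the shell and the picture viewer there is one more tool, called after ">>>" as name(argument=value, ...) on one line, values as JSON. servo_tool: Moves the arm, as the interface text tells. Its arguments: {"type":"object","properties":{"moves":{"type":"array"},"fingers":{"type":"number"},"grip_force":{"type":"number"}},"required":["moves"]}

```bash
mkdir -p pics
cat > h.py <<'E'
import numpy as np, cv2
from bench import monitor, viewer, job_done
def grab(n,tag):
    p,d=viewer.capture(n); cv2.imwrite(f'pics/{tag}.png',p); np.save(f'pics/{tag}.npy',d); return p,d
def ray(n,u,v):
    m=viewer.camera_model(n);K=np.array(m['camera_matrix'],float)
    xd=np.linalg.solve(K,np.array([u,v,1.]))[:2]; x=xd.copy()
    for _ in range(30): x=xd/(1+m['k1']*(x@x))
    return np.array([x[0],x[1],1.]),np.array(m['pose'])
def atz(n,u,v,z):
    r,T=ray(n,u,v); d=T[:3,:3]@r; o=T[:3,3]; return o+d*(z-o[2])/d[2]
def atd(n,u,v,dep):
    r,T=ray(n,u,v); return T[:3,:3]@(r*dep)+T[:3,3]
E
python3 - <<'E'
from h import *
for n in('scene','top'):
    grab(n,n+'0'); m=viewer.camera_model(n); print(n,m)
s=monitor.state(); print(s)
E
```

```text
scene {'camera_matrix': array([[478.53040578,   0.        , 324.07649482],
       [  0.        , 478.53040578, 230.78758322],
       [  0.        ,   0.        ,   1.        ]]), 'k1': -0.104719788482919, 'pose': array([[-0.56214666,  0.65084627, -0.51028449,  0.96765184],
       [ 0.82698461,  0.44934121, -0.33791852,  0.13956336],
       [ 0.00935884, -0.61195719, -0.79083551,  0.7537542 ],
       [ 0.        ,  0.        ,  0.        ,  1.        ]])}
top {'camera_matrix': array([[586.14917823,   0.        , 317.72420891],
       [  0.        , 586.14917823, 245.18005842],
       [  0.        ,   0.        ,   1.        ]]), 'k1': -0.02842455102306782, 'pose': array([[-0.0495125 , -0.97469238,  0.21799835,  0.36744952],
       [-0.9987559 ,  0.04961384, -0.00501225, -0.11370442],
       [-0.00593033, -0.21797531, -0.97593627,  0.98765846],
       [ 0.        ,  0.        ,  0.        ,  1.        ]])}
{'time': 0.1, 'joint_pos': array([ 1.50723842,  0.50173944, -0.42683783,  1.55130447,  0.22082029,
        1.13833051, -0.21030167]), 'dq': array([-0.00241845, -0.00193448, -0.00048908, -0.00163986, -0.00195761,
        0.00134052, -0.00088052]), 'joint_torque': array([-1.11998641e-02, -5.67875898e+01, -5.83831206e+00, -2.79914510e+01,
       -6.89441012e-02,  2.41522811e-02,  4.57216481e-05]), 'tool_pos': array([ 0.20839427, -0.61499087,  0.20091105]), 'eef_rot': array([-3.13987167e+00, -5.17088581e-05,  3.26831491e-01]), 'ft_force': array([ 0.28854375,  0.31308273, -0.0993582 ]), 'wrist_torque': array([0.01369064, 0.00289795, 0.0202235 ]), 'gripper_force': 0.0, 'width': 0.9994038953262264}
```

View pics/top0.png

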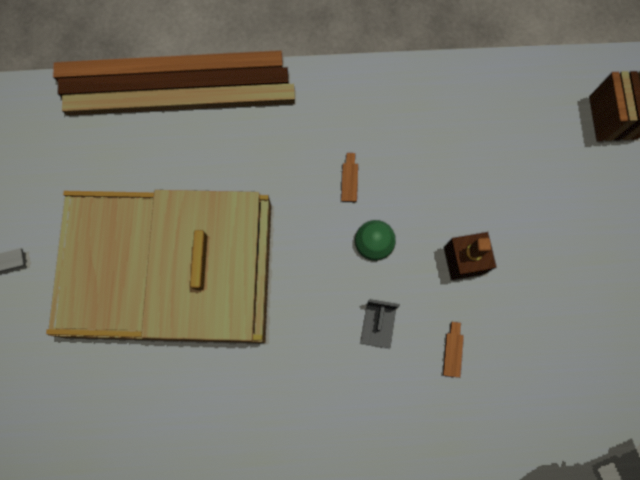

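View pics/scene0.png

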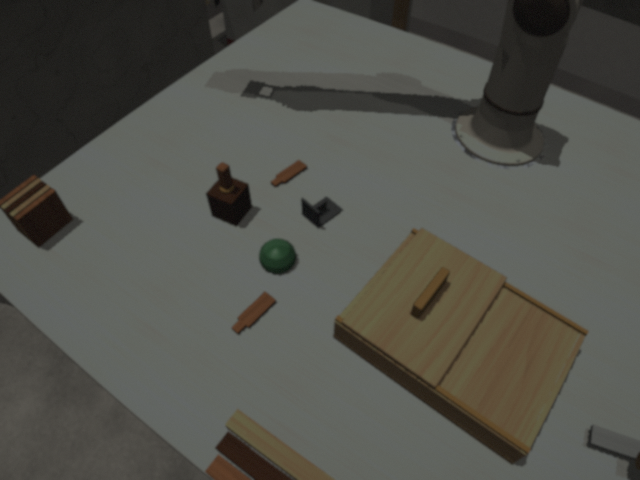

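Run:
```python
import cv2,numpy as np
p=cv2.imread('pics/top0.png')
s=cv2.imread('pics/scene0.png')
g=lambda a:np.clip(a.astype(float)*1.5,0,255).astype('uint8')
def c(im,u,v,w,h,k): return cv2.resize(g(im[v:v+h,u:u+w]),None,fx=k,fy=k,interpolation=cv2.INTER_CUBIC)
A=c(p,130,180,150,170,2.6)[:300*2] 
B=c(p,440,225,60,60,5); C=c(s,200,155,60,75,5)[:375]
o=np.zeros((600,800,3),'uint8'); A=A[:600,:390]; o[:A.shape[0],:A.shape[1]]=A; o[:300,400:700]=B; o[300:600,400:640]=cv2.resize(C,(240,300)); cv2.imwrite('pics/c1.png',o)
```

```text
(no output)
```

View pics/c1.png

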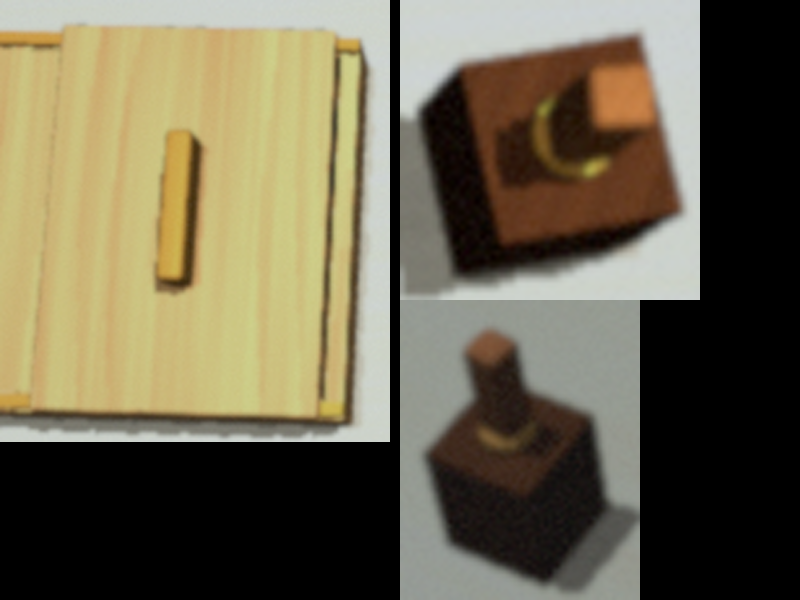

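Run:
```python
from h import *
def run(n,name,pts,u0,v0,k,z):
    P=np.array([atz(n,u0+(x+.5)/k-.5,v0+(y+.5)/k-.5,z)[:2] for x,y in pts]); 
    e=[P[(i+1)%4]-P[i] for i in range(4)]
    print(n,name,'c',P.mean(0).round(4),'len',[round(float(np.linalg.norm(a)),4) for a in e],'ang',[round(float(np.degrees(np.arctan2(a[1],a[0]))),1) for a in e]); 
run('top','handle',[(168,131),(190,131),(184,279),(158,277)],130,180,2.6,.115)
run('top','door',[(64,27),(337,33),(318,416),(32,410)],130,180,2.6,.079)
run('top','stand',[(63,65),(240,36),(282,211),(103,245)],440,225,5,.07)
run('top','sty',[(190,68),(250,66),(255,127),(193,130)],440,225,5,.131)
run('scene','sty',[(66,54),(90,30),(116,44),(91,70)],200,155,4,.131)
run('scene','stand',[(30,155),(80,92),(192,115),(128,195)],200,155,4,.07)
d=np.load('pics/top0.npy')
for u,v in((198,260),(230,260),(110,260),(483,243)): print(u,v,atd('top',u,v,d[v,u]).round(4))
# cabinet corners in scene picture, top z~? 
for u,v in ((65,193),(269,196),(264,341),(49,333)): print(atz('top',u,v,.074).round(3))
```

```text
top handle c [0.5517 0.0663] len [0.0131, 0.0883, 0.0152, 0.0872] ang [-92.9, 177.3, 82.8, -4.0]
top door c [0.5511 0.0661] len [0.1715, 0.2366, 0.1701, 0.2377] ang [-94.3, 175.7, 86.1, -4.0]
top stand c [ 0.548  -0.3676] len [0.0585, 0.0582, 0.0587, 0.0595] ang [-83.4, -173.2, 97.8, 6.6]
top sty c [ 0.5477 -0.3671] len [0.0181, 0.0188, 0.0187, 0.019] ang [-91.0, 178.1, 89.9, -3.5]
scene sty c [ 0.5494 -0.3645] len [0.0182, 0.0162, 0.0193, 0.0166] ang [-175.5, 89.6, 5.1, -94.2]
scene stand c [ 0.5498 -0.366 ] len [0.0461, 0.0595, 0.0579, 0.0567] ang [-169.6, 109.1, 8.3, -82.3]
198 260 [0.5488 0.065  0.1137]
230 260 [0.5533 0.0213 0.0799]
110 260 [0.5672 0.2192 0.06  ]
483 243 [ 0.5488 -0.3648  0.1343]
[0.68  0.292 0.074]
[ 0.658 -0.043  0.074]
[ 0.424 -0.028  0.074]
[0.453 0.307 0.074]
```

```bash
cat >> h.py <<'E'
def plan(target,yaw=-4.1,step=45,start=None,n=None):
    """rows in tool axes (tool down) from measured/commanded pose to world target, yaw deg"""
    s=monitor.state(); p=np.array(s['tool_pos']) if start is None else np.array(start[:3]); 
    y=np.degrees(s['eef_rot'][2]) if start is None else start[3]
    d=np.array(target)-p; dy=(yaw-y+180)%360-180
    n=n or max(1,int(np.ceil(max(np.linalg.norm(d)*1e3/step,abs(dy)/8))))
    print('from',p.round(4),round(y,2),'n',n)
    for i in range(n):
        a=np.radians(y+dy*i/n); w=d/n*1e3
        print([round(float(v),1) for v in (w[0]*np.cos(a)+w[1]*np.sin(a), w[0]*np.sin(a)-w[1]*np.cos(a), -w[2], -dy/n)])
E
python3 -c "
from h import *
plan([.5515,.0662,.16],n=20)"
```

```text
from [ 0.2084 -0.615   0.2009] 18.73 n 20
[27.2, -26.7, 2.0, 1.1]
[26.6, -27.3, 2.0, 1.1]
[26.1, -27.8, 2.0, 1.1]
[25.5, -28.3, 2.0, 1.1]
[25.0, -28.8, 2.0, 1.1]
[24.4, -29.3, 2.0, 1.1]
[23.8, -29.8, 2.0, 1.1]
[23.2, -30.3, 2.0, 1.1]
[22.6, -30.7, 2.0, 1.1]
[22.0, -31.2, 2.0, 1.1]
[21.4, -31.6, 2.0, 1.1]
[20.7, -32.0, 2.0, 1.1]
[20.1, -32.4, 2.0, 1.1]
[19.4, -32.8, 2.0, 1.1]
[18.8, -33.2, 2.0, 1.1]
[18.1, -33.6, 2.0, 1.1]
[17.4, -33.9, 2.0, 1.1]
[16.8, -34.3, 2.0, 1.1]
[16.1, -34.6, 2.0, 1.1]
[15.4, -34.9, 2.0, 1.1]
```

>>> servo_tool(moves=[[[27,-27,2,1.1],[27,-27,2,1.1],[26,-28,2,1.1],[26,-28,2,1.1],[25,-29,2,1.1],[24,-29,2,1.1],[24,-30,2,1.1],[23,-30,2,1.1]]], fingers=60)

```text
time: 1.1
tool_pos: [0.3457, -0.3416, 0.1855]
eef_rot: [-3.141, 0.0, 0.173]
ft_force: [1.1, -0.1, 0.7]
width: 0.596
gripper_force: 0.0
```

>>> servo_tool(moves=[[[23,-31,2,1.1],[22,-31,2,1.1],[21,-32,2,1.1],[21,-32,2,1.1],[20,-32,2,1.1],[19,-33,2,1.1],[19,-33,2,1.1],[18,-34,2,1.1]]])

```text
time: 2.1
tool_pos: [0.4806, -0.0679, 0.1696]
eef_rot: [3.142, 0.0, 0.019]
ft_force: [0.4, -0.2, 0.7]
width: 0.6
gripper_force: 0.0
```

>>> servo_tool(moves=[[[17,-34,2,1.1],[17,-34,2,1.1],[16,-34,2,1.1],[15,-35,2,1.2],[0,0,0,0],[0,0,0,0]]])

```text
time: 2.85
tool_pos: [0.546, 0.0668, 0.1613]
eef_rot: [3.141, 0.001, -0.059]
ft_force: [0.5, -0.5, -0.0]
width: 0.601
gripper_force: 0.0
```

```bash
python3 -c "
from h import *
plan([.5515,.0662,.085],step=25)"
```

```text
from [0.546  0.0668 0.1613] -3.36 n 4
[1.4, 0.1, 19.1, 0.2]
[1.4, 0.1, 19.1, 0.2]
[1.4, 0.1, 19.1, 0.2]
[1.4, 0.1, 19.1, 0.2]
```

>>> servo_tool(moves=[[[2,0,19,0.2],[2,0,19,0.2],[1,0,19,0.2],[1,0,19,0.2],[0,0,0,0],[0,0,0,0]]])

```text
time: 3.6
tool_pos: [0.5529, 0.0675, 0.0859]
eef_rot: [-3.141, -0.0, -0.072]
ft_force: [-0.0, -0.2, 0.1]
width: 0.598
gripper_force: 0.0
```

>>> servo_tool(moves=[[[0,0,0,0],[0,0,0,0],[0,0,0,0],[0,0,0,0],[0,0,0,0],[0,0,0,0]]], fingers=0, grip_force=25)

```text
time: 4.35
tool_pos: [0.5527, 0.0671, 0.086]
eef_rot: [3.142, -0.0, -0.073]
ft_force: [-0.5, -0.1, 1.8]
width: 0.166
gripper_force: 25.0
```

>>> servo_tool(moves=[[[0,-10,0,0],[0,-15,0,0],[0,-20,0,0],[0,-20,0,0],[0,-20,0,0],[0,-15,0,0],[0,-10,0,0],[0,-5,0,0]]])

```text
time: 5.35
tool_pos: [0.5612, 0.1827, 0.0859]
eef_rot: [-3.141, -0.0, -0.072]
ft_force: [-0.8, -1.1, 3.7]
width: 0.165
gripper_force: 25.0
```

>>> servo_tool(moves=[[[0,-5,0,0],[0,-5,0,0],[0,-4,0,0],[0,-3,0,0],[0,-2,0,0],[0,0,0,0]]])

```text
time: 6.1
tool_pos: [0.5626, 0.2012, 0.086]
eef_rot: [-3.141, -0.0, -0.073]
ft_force: [0.7, -1.0, 4.0]
width: 0.172
gripper_force: 25.0
```

>>> servo_tool(moves=[[[0,-2,0,0],[0,-2,0,0],[0,-1,0,0],[0,0,0,0],[0,0,0,0]]])

```text
time: 6.72
tool_pos: [0.5629, 0.2058, 0.0859]
eef_rot: [-3.141, -0.0, -0.073]
ft_force: [1.3, -1.5, 4.3]
width: 0.169
gripper_force: 25.0
```

>>> servo_tool(moves=[[[0,-2,0,0],[0,-2,0,0],[0,-2,0,0],[0,-2,0,0],[0,0,0,0]]])

```text
time: 7.35
tool_pos: [0.5631, 0.2071, 0.0858]
eef_rot: [3.132, 0.002, -0.076]
ft_force: [-2.9, -13.2, 14.7]
width: 0.167
gripper_force: 25.1
```

>>> servo_tool(moves=[[[0,6,0,0],[0,0,0,0],[0,0,0,0],[0,0,-25,0],[0,0,-30,0],[0,0,-30,0],[0,30,-5,0],[0,45,0,0]]], fingers=60)

```text
time: 8.35
tool_pos: [0.5575, 0.1352, 0.1766]
eef_rot: [-3.139, -0.001, -0.068]
ft_force: [0.5, -1.1, -1.4]
width: 0.6
gripper_force: 0.0
```

>>> servo_tool(moves=[[[1,50,0,0],[1,50,0,0],[1,50,0,0],[1,50,0,0],[1,50,0,0],[1,50,0,0],[1,50,0,0],[1,50,0,0]]])

```text
time: 9.35
tool_pos: [0.5365, -0.2673, 0.1756]
eef_rot: [-3.141, -0.0, -0.072]
ft_force: [1.1, 0.2, -0.2]
width: 0.598
gripper_force: 0.0
```

>>> servo_tool(moves=[[[5,50,0,0],[5,30,0,0],[4,15,0,0],[0,0,0,0],[0,0,0,0]]])

```text
time: 9.98
tool_pos: [0.5441, -0.3598, 0.1758]
eef_rot: [-3.14, -0.0, -0.07]
ft_force: [-0.6, 0.0, 0.2]
width: 0.597
gripper_force: 0.0
```

Run:
```python
from h import *
p,d=grab('top','top1'); s,d2=grab('scene','scene1')
plan([.5485,-.366,.085],step=25)
g=lambda a:np.clip(a.astype(float)*1.6,0,255).astype('uint8')
o=np.zeros((600,800,3),'uint8')
o[:560,:720]=cv2.resize(g(p[190:350,130:280]),None,fx=3.5,fy=3.5,interpolation=cv2.INTER_CUBIC)[:560,:720] if 0 else cv2.resize(g(p[190:330,130:310]),None,fx=4,fy=4,interpolation=cv2.INTER_CUBIC)
cv2.imwrite('pics/c2.png',o)
```

```text
from [ 0.544  -0.3602  0.176 ] -4.01 n 4
[1.2, 1.4, 22.8, 0.0]
[1.2, 1.4, 22.8, 0.0]
[1.2, 1.4, 22.8, 0.0]
[1.2, 1.4, 22.8, 0.0]
```

View pics/c2.png

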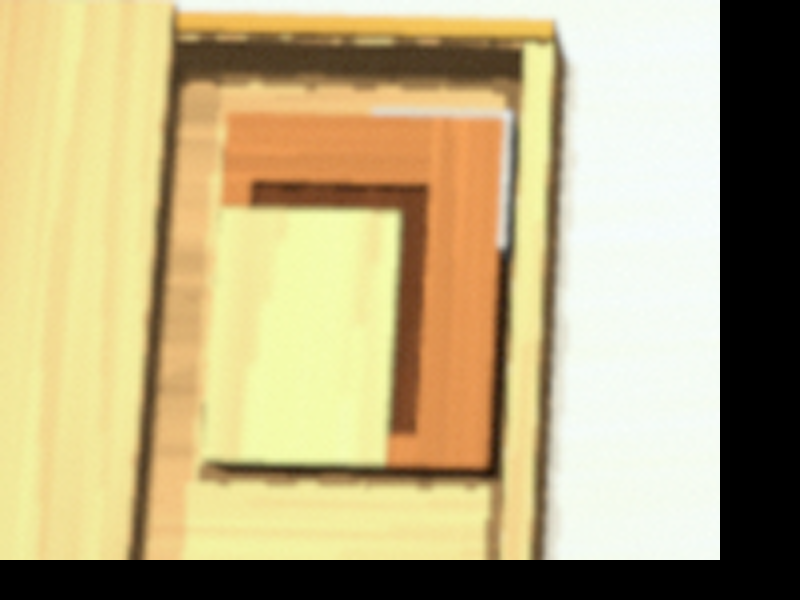

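Run:
```python
from h import *
f=lambda x,y,z=.052: atz('top',130+(x+.5)/4-.5,190+(y+.5)/4-.5,z)[:2]
e=dict(Rtop=(428,185),Rbot=(416,433),Ltop=(402,208),Lbot=(389,433),TL=(252,182),TR=(428,185),BL=(222,208),BR=(402,208),doorTR=(176,10),doorBR=(135,560))
W={k:f(*v) for k,v in e.items()}
for k in W: print(k,W[k].round(4))
a=np.radians(-4.15); X=np.array([np.cos(a),np.sin(a)]);Y=np.array([-np.sin(a),np.cos(a)])
for k in W: print(k,(X@W[k]).round(4),(Y@W[k]).round(4))
d=np.load('pics/top1.npy')
for (x,y) in((300,330),(460,330),(410,330),(330,195),(300,150)):
    u,v=130+x//4,190+y//4; print(x,y,atd('top',u,v,d[v,u]).round(4))
```

```text
Rtop [0.5989 0.0139]
Rbot [0.4967 0.0207]
Ltop [0.5897 0.0247]
Lbot [0.4972 0.0315]
TL [0.6039 0.0863]
TR [0.5989 0.0139]
BL [0.5935 0.0987]
BR [0.5897 0.0247]
doorTR [0.6797 0.1181]
doorBR [0.4514 0.1336]
Rtop 0.5963 0.0572
Rbot 0.4939 0.0566
Ltop 0.5864 0.0673
Lbot 0.4937 0.0674
TL 0.596 0.1298
TR 0.5963 0.0572
BL 0.5848 0.1414
BR 0.5864 0.0673
doorTR 0.6694 0.167
doorBR 0.4406 0.1659
300 330 [0.5416 0.0668 0.05  ]
460 330 [0.5384 0.0018 0.0494]
410 330 [0.5401 0.0234 0.046 ]
330 195 [0.5999 0.0562 0.0419]
300 150 [0.6164 0.0657 0.0528]
```

>>> servo_tool(moves=[[[1,1,23,0],[1,1,23,0],[1,2,23,0],[1,2,22,0],[0,0,0,0],[0,0,0,0]]])

```text
time: 10.82
tool_pos: [0.5475, -0.3686, 0.0853]
eef_rot: [3.142, -0.001, -0.073]
ft_force: [0.7, -0.9, -0.1]
width: 0.597
gripper_force: 0.0
```

>>> servo_tool(moves=[[[1,-1,0,0],[0,0,0,0],[0,0,0,0],[0,0,0,0],[0,0,0,0],[0,0,0,0],[0,0,0,0]]], fingers=0, grip_force=30)

```text
time: 11.7
tool_pos: [0.5481, -0.3678, 0.0851]
eef_rot: [3.141, -0.0, -0.073]
ft_force: [-0.2, 0.5, 3.3]
width: 0.217
gripper_force: 30.0
```

>>> servo_tool(moves=[[[0,0,-5,0],[0,0,-15,0],[0,0,-25,0],[0,0,-30,0],[0,0,-30,0],[0,0,-20,0],[0,0,0,0],[0,0,0,0]]])

```text
time: 12.7
tool_pos: [0.5472, -0.3674, 0.2087]
eef_rot: [-3.141, 0.002, -0.073]
ft_force: [-0.4, 0.3, -1.6]
width: 0.217
gripper_force: 30.0
```

Run:
```python
from h import *
st=monitor.state(); print(st['tool_pos'],st['eef_rot'])
def proj(n,P):
    m=viewer.camera_model(n);T=np.array(m['pose']);c=T[:3,:3].T@(np.array(P)-T[:3,3]);x=c[:2]/c[2];x=x*(1+m['k1']*(x@x));K=m['camera_matrix'];return K[0][0]*x[0]+K[0][2],K[1][1]*x[1]+K[1][2]
o=np.zeros((600,800,3),'uint8')
for i,n in enumerate(('scene','top')):
    p,d=grab(n,n+'2'); tip=np.array(st['tool_pos'])+[0,0,.019-.0955]
    u,v=proj(n,tip); print(n,u,v); u0,v0=int(u)-40,int(v)-60
    c=cv2.resize(np.clip(p[v0:v0+100,u0:u0+66].astype(float)*2.5,0,255).astype('uint8'),None,fx=6,fy=6,interpolation=cv2.INTER_CUBIC); print(u0,v0)
    o[:600,i*400:i*400+396]=c
cv2.imwrite('pics/c3.png',o)
```

```text
[ 0.54723963 -0.36743142  0.20871008] [-3.14089651e+00  1.60631630e-03 -7.28339343e-02]
scene 221.83063274741068 165.20276381254584
181 105
top 484.46674652874765 244.27026032472773
444 184
```

View pics/c3.png

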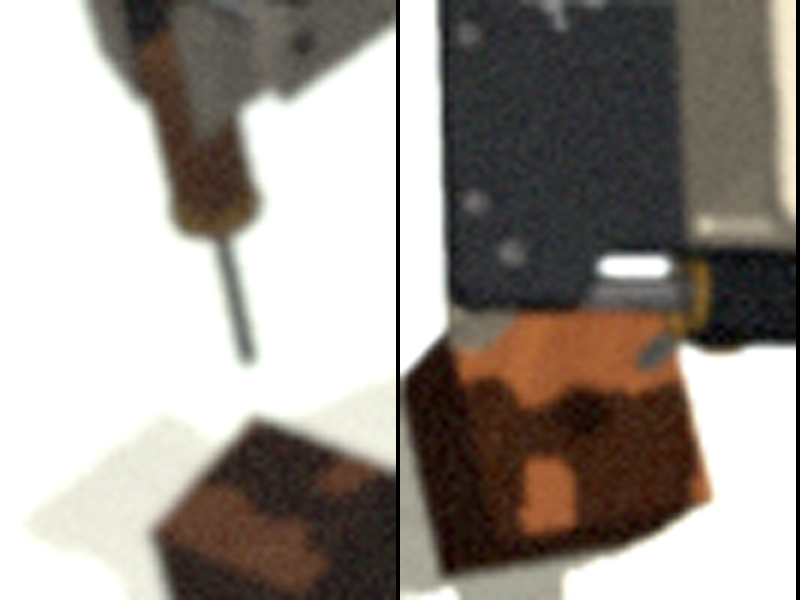

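>>> servo_tool(moves=[[[-3,-15,0,0],[-6,-35,0,0],[-8,-45,0,0],[-8,-50,0,0],[-9,-50,0,0],[-9,-50,0,0],[-9,-50,0,0],[-8,-45,0,0]]])

```text
time: 13.8
tool_pos: [0.5116, -0.0212, 0.2096]
eef_rot: [-3.142, 0.001, -0.071]
ft_force: [0.6, 0.4, -1.1]
width: 0.216
gripper_force: 30.0
```

>>> servo_tool(moves=[[[-6,-30,5,0],[-4,-15,15,0],[-1,-4,20,0],[0,0,20,0],[0,0,9,0],[0,0,0,0],[0,0,0,0],[0,0,0,0]]])

```text
time: 14.8
tool_pos: [0.5061, 0.0254, 0.1415]
eef_rot: [3.142, -0.001, -0.073]
ft_force: [0.2, 0.2, -0.7]
width: 0.218
gripper_force: 30.0
```

```bash
cat >> h.py <<'E'
def cab():
    s=monitor.state(); a=np.radians(-4.15); p=np.array(s['tool_pos'])
    X=np.array([np.cos(a),np.sin(a)]);Y=np.array([-np.sin(a),np.cos(a)])
    print('t',round(s['time'],2),'seam mm x',round(float(X@p[:2]-.591)*1e3,1),'y',round(float(Y@p[:2]-.0622)*1e3,1),'tipz over floor',round((p[2]-.0771-.044)*1e3,1),'rpy',np.round(s['eef_rot'],4),'F',np.round(s['ft_force'],1))
E
python3 - <<'E'
from h import *
cab()
p,d=grab('top','top3'); s,d2=grab('scene','scene3'); cab()
o=np.zeros((600,800,3),'uint8')
c=cv2.resize(np.clip(p[225:325,180:246].astype(float)*1.5,0,255).astype('uint8'),None,fx=6,fy=6,interpolation=cv2.INTER_CUBIC); o[:,:396]=c
c=cv2.resize(np.clip(s[240:340,370:436].astype(float)*1.8,0,255).astype('uint8'),None,fx=6,fy=6,interpolation=cv2.INTER_CUBIC); o[:,400:796]=c
cv2.imwrite('pics/c4.png',o)
E
```

```text
t 14.8 seam mm x -88.1 y -0.2 tipz over floor 20.4 rpy [ 3.1415e+00 -1.3000e-03 -7.3000e-02] F [ 0.2  0.2 -0.7]
t 14.9 seam mm x -88.2 y -0.3 tipz over floor 20.3 rpy [ 3.1415e+00 -1.1000e-03 -7.3200e-02] F [-0.1  0.1 -1.3]
```

View pics/c4.png

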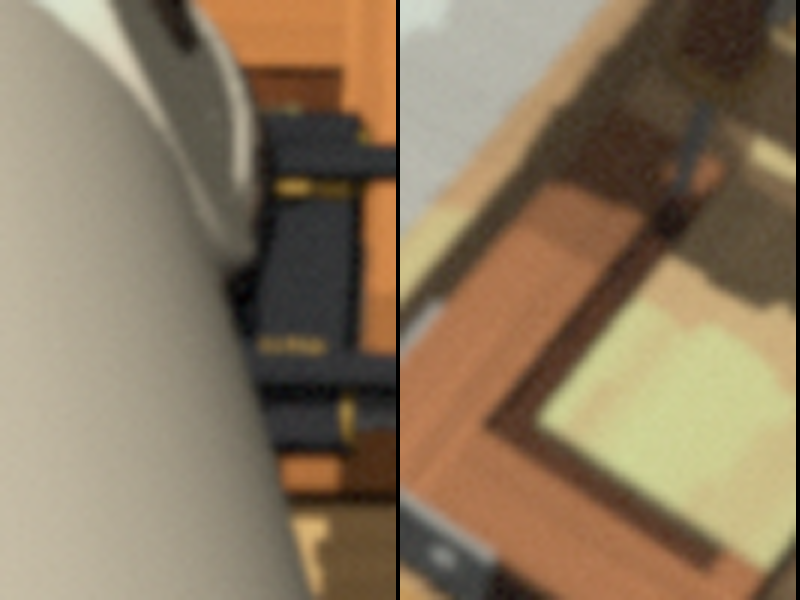

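Run:
```python
from h import *
a=np.radians(-4.15); X=np.array([np.cos(a),np.sin(a)]);Y=np.array([-np.sin(a),np.cos(a)])
for n,(x,y) in dict(outer=(488,425),inner=(540,420),Ofar=(642,210),Ifar=(665,258),shOend=(712,574),).items():
    w=atz('scene',370+(x-400+.5)/6-.5,240+(y+.5)/6-.5,.052)[:2]; print(n,((X@w-.591)*1e3).round(1),((Y@w-.0622)*1e3).round(1))
```

```text
outer 2.3 -4.1
inner -8.0 6.3
Ofar -83.9 -8.3
Ifar -74.2 5.6
shOend 2.2 68.4
```

>>> servo_tool(moves=[[[-2,0,6,0],[0,0,5,0],[0,0,3,0],[0,0,2,0],[0,0,2,0],[0,0,0,0],[0,0,0,0]]])

```text
time: 15.78
tool_pos: [0.5036, 0.0256, 0.1229]
eef_rot: [-3.142, -0.0, -0.073]
ft_force: [-0.1, 0.0, -2.1]
width: 0.216
gripper_force: 30.0
```

```bash
python3 -c "
from h import *
cab()"
```

```text
t 15.78 seam mm x -90.6 y -0.2 tipz over floor 1.8 rpy [-3.1416e+00 -2.0000e-04 -7.2800e-02] F [-0.1  0.  -2.1]
```

>>> servo_tool(moves=[[[3,0,0,0],[4,0,0,0],[4,0,0,0],[4,0,0,0],[4,0,0,0],[4,0,0,0],[4,0,0,0],[3,0,0,0]]])

```text
time: 16.77
tool_pos: [0.5337, 0.0234, 0.1228]
eef_rot: [-3.142, -0.0, -0.073]
ft_force: [0.4, 1.2, -0.8]
width: 0.213
gripper_force: 30.0
```

```bash
python3 -c "
from h import *
cab()"
```

```text
t 16.77 seam mm x -60.4 y -0.3 tipz over floor 1.7 rpy [-3.1416 -0.     -0.0728] F [ 0.4  1.2 -0.8]
```

>>> servo_tool(moves=[[[3,0,0,0],[4,0,0,0],[4,0,0,0],[4,0,0,0],[4,0,0,0],[4,0,0,0],[4,0,0,0],[3,0,0,0]]])

```text
time: 17.77
tool_pos: [0.5636, 0.0212, 0.1228]
eef_rot: [-3.142, -0.0, -0.073]
ft_force: [0.0, -0.7, -0.2]
width: 0.22
gripper_force: 30.0
```

>>> servo_tool(moves=[[[3,0,0,0],[4,0,0,0],[4,0,0,0],[4,0,0,0],[4,0,0,0],[4,0,0,0],[4,0,0,0],[2,0,0,0]]])

```text
time: 18.77
tool_pos: [0.5926, 0.0191, 0.1228]
eef_rot: [-3.142, -0.0, -0.073]
ft_force: [-0.7, 0.0, -2.3]
width: 0.215
gripper_force: 30.0
```

```bash
python3 -c "
from h import *
cab()"
```

```text
t 18.77 seam mm x -1.3 y -0.3 tipz over floor 1.7 rpy [-3.1415e+00 -1.0000e-04 -7.2900e-02] F [-0.7  0.  -2.3]
```

>>> servo_tool(moves=[[[0,0,0,0],[0,-3,0,0],[0,-4,0,0],[0,-4,0,0],[0,-4,0,0],[0,-4,0,0],[0,-4,0,0],[0,-3,0,0]]])

```text
time: 19.77
tool_pos: [0.5942, 0.0454, 0.1228]
eef_rot: [-3.142, 0.0, -0.073]
ft_force: [0.1, 0.4, -0.7]
width: 0.217
gripper_force: 30.0
```

```bash
python3 -c "
from h import *
cab()"
```

```text
t 19.77 seam mm x -1.7 y 26.1 tipz over floor 1.7 rpy [-3.1415  0.     -0.0726] F [ 0.1  0.4 -0.7]
```

>>> servo_tool(moves=[[[1,-4,0,0],[0,-4,0,0],[0,-4,0,0],[0,-4,0,0],[0,-4,0,0],[0,-4,0,0],[0,-4,0,0],[0,-3,0,0]]])

```text
time: 20.78
tool_pos: [0.5974, 0.0762, 0.1228]
eef_rot: [-3.142, -0.0, -0.073]
ft_force: [-0.2, -0.2, -0.8]
width: 0.217
gripper_force: 30.0
```

>>> servo_tool(moves=[[[0,-3,0,0],[0,0,0,0],[0,0,0,0]]])

```text
time: 21.15
tool_pos: [0.5977, 0.0787, 0.1228]
eef_rot: [3.141, 0.0, -0.073]
ft_force: [0.5, -0.3, -1.4]
width: 0.217
gripper_force: 30.0
```

```bash
python3 -c "
from h import *
cab()"
```

```text
t 21.15 seam mm x -0.6 y 59.5 tipz over floor 1.7 rpy [ 3.1414  0.     -0.073 ] F [ 0.5 -0.3 -1.4]
```

>>> servo_tool(moves=[[[0,0,-5,0],[0,0,-15,0],[0,0,-25,0],[0,0,-25,0],[0,0,-15,0],[0,10,0,0],[-1,25,0,0],[-2,40,0,0]]])

```text
time: 22.15
tool_pos: [0.5883, 0.0043, 0.2068]
eef_rot: [-3.141, 0.001, -0.07]
ft_force: [-0.2, 0.7, -0.8]
width: 0.219
gripper_force: 30.0
```

>>> servo_tool(moves=[[[-2,50,0,0],[-2,50,0,0],[-2,50,0,0],[-2,50,0,0],[-2,50,0,0],[-2,45,0,0],[-1,35,0,0],[-1,25,0,0]]])

```text
time: 23.15
tool_pos: [0.5475, -0.3514, 0.2064]
eef_rot: [-3.141, 0.002, -0.075]
ft_force: [1.0, -0.4, -1.3]
width: 0.21
gripper_force: 30.0
```

>>> servo_tool(moves=[[[0,15,0,0],[0,4,0,0],[0,0,0,0],[0,0,0,0],[0,0,0,0]]])

```text
time: 23.78
tool_pos: [0.5485, -0.3666, 0.2081]
eef_rot: [-3.141, -0.0, -0.071]
ft_force: [0.4, -0.2, -1.1]
width: 0.215
gripper_force: 30.0
```

Run:
```python
from h import *
plan([.5483,-.3675,.165],n=1)
```

```text
from [ 0.5485 -0.3666  0.2081] -4.08 n 1
[-0.1, 0.9, 43.1, 0.0]
```

>>> servo_tool(moves=[[[0,1,15,0],[0,0,20,0],[0,0,15,0],[0,0,5,0],[0,0,0,0],[0,0,0,0]]])

```text
time: 24.52
tool_pos: [0.5485, -0.3689, 0.1535]
eef_rot: [3.141, -0.001, -0.073]
ft_force: [0.6, -0.3, -0.3]
width: 0.219
gripper_force: 30.0
```

>>> servo_tool(moves=[[[0,0,4,0],[0,0,4,0],[0,0,4,0],[0,0,4,0],[0,0,0,0]]])

```text
time: 25.15
tool_pos: [0.5476, -0.3685, 0.1363]
eef_rot: [-3.141, 0.001, -0.073]
ft_force: [0.3, -0.2, -0.3]
width: 0.217
gripper_force: 30.0
```

>>> servo_tool(moves=[[[1,-1,8,0],[0,0,10,0],[0,0,10,0],[0,0,10,0],[0,0,8,0],[0,0,4,0],[0,0,0,0],[0,0,0,0]]])

```text
time: 26.15
tool_pos: [0.5494, -0.3679, 0.0873]
eef_rot: [3.141, -0.001, -0.073]
ft_force: [0.4, -0.5, -0.8]
width: 0.217
gripper_force: 30.0
```

>>> servo_tool(moves=[[[0,0,1,0],[0,0,1,0],[0,0,0,0],[0,0,0,0]]])

```text
time: 26.65
tool_pos: [0.5492, -0.3679, 0.0851]
eef_rot: [3.141, -0.0, -0.073]
ft_force: [0.2, -0.8, 1.4]
width: 0.212
gripper_force: 30.0
```

>>> servo_tool(moves=[[[0,0,0,0],[0,0,0,0],[0,0,0,0],[0,0,0,0],[0,0,-5,0],[0,0,-15,0],[0,0,-30,0],[0,0,-40,0]]], fingers=60)

```text
time: 27.65
tool_pos: [0.5486, -0.3675, 0.176]
eef_rot: [-3.141, 0.001, -0.073]
ft_force: [0.1, -1.1, -0.0]
width: 0.601
gripper_force: 0.0
```

```bash
python3 -c "
from h import *
plan([.5610,.201,.178],n=12)"
```

```text
from [ 0.5486 -0.3675  0.176 ] -4.16 n 12
[-2.4, -47.3, -0.2, -0.0]
[-2.4, -47.3, -0.2, -0.0]
[-2.4, -47.3, -0.2, -0.0]
[-2.4, -47.3, -0.2, -0.0]
[-2.4, -47.3, -0.2, -0.0]
[-2.4, -47.3, -0.2, -0.0]
[-2.4, -47.3, -0.2, -0.0]
[-2.4, -47.3, -0.2, -0.0]
[-2.4, -47.3, -0.2, -0.0]
[-2.4, -47.3, -0.2, -0.0]
[-2.4, -47.3, -0.2, -0.0]
[-2.4, -47.3, -0.2, -0.0]
```

>>> servo_tool(moves=[[[-1,-20,0,0],[-2,-40,0,0],[-3,-50,0,0],[-3,-50,0,0],[-3,-50,0,0],[-3,-50,0,0],[-3,-50,0,0],[-3,-55,0,0]]])

```text
time: 28.65
tool_pos: [0.5539, -0.0004, 0.175]
eef_rot: [3.141, 0.0, -0.073]
ft_force: [0.4, -0.3, -0.5]
width: 0.6
gripper_force: 0.0
```

>>> servo_tool(moves=[[[-3,-55,0,0],[-2,-50,0,0],[-2,-40,0,0],[-1,-20,0,0],[0,-8,0,0],[0,0,0,0],[0,0,0,0]]])

```text
time: 29.52
tool_pos: [0.5596, 0.1687, 0.1746]
eef_rot: [3.14, 0.0, -0.076]
ft_force: [-0.5, 0.3, -0.3]
width: 0.599
gripper_force: 0.0
```

Run:
```python
from h import *
plan([.5620,.204,.086],n=5)
p,d=grab('top','top5');s,d=grab('scene','scene5')
o=np.zeros((600,800,3),'uint8')
o[:,:400]=cv2.resize(s[155:230,195:245],(400,600),interpolation=cv2.INTER_CUBIC)
o[:400,400:]=cv2.resize(p[215:285,435:505],(400,400),interpolation=cv2.INTER_CUBIC)
cv2.imwrite('pics/c5.png',np.clip(o*1.6,0,255).astype('uint8'))
```

```text
from [0.5596 0.1687 0.1746] -4.33 n 5
[-0.1, -7.1, 17.7, -0.0]
[-0.0, -7.1, 17.7, -0.0]
[-0.0, -7.1, 17.7, -0.0]
[-0.0, -7.1, 17.7, -0.0]
[-0.0, -7.1, 17.7, -0.0]
```

View pics/c5.png

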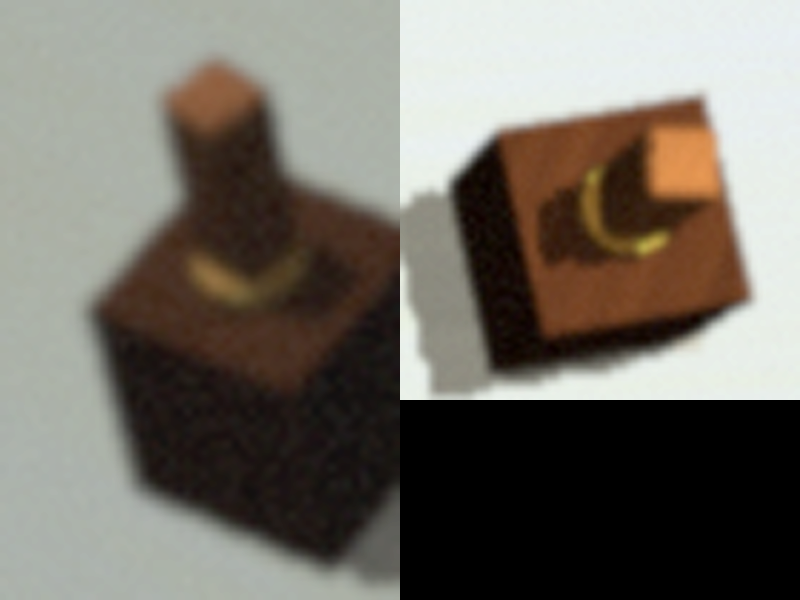

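The burnisher stands upright with its flange seated on the stand (flange at about (245,275) in the left crop, (625,220) in the right). Next is the handle.

>>> servo_tool(moves=[[[0,-15,0,0],[0,-15,0,0],[0,-5,10,0],[0,0,20,0],[0,0,25,0],[0,0,22,0],[0,0,11,0],[0,0,0,0]]])

```text
time: 30.62
tool_pos: [0.5608, 0.2052, 0.0853]
eef_rot: [3.141, 0.002, -0.073]
ft_force: [0.5, 0.1, 0.1]
width: 0.598
gripper_force: 0.0
```

>>> servo_tool(moves=[[[0,0,0,0],[0,0,0,0],[0,0,0,0],[0,0,0,0],[0,0,0,0],[0,0,0,0]]], fingers=0, grip_force=25)

```text
time: 31.38
tool_pos: [0.562, 0.2061, 0.0872]
eef_rot: [-3.141, -0.001, -0.073]
ft_force: [-0.1, 0.3, 3.3]
width: 0.163
gripper_force: 25.0
```

>>> servo_tool(moves=[[[0,10,0,0],[0,15,0,0],[0,20,0,0],[0,20,0,0],[0,20,0,0],[0,20,0,0],[0,15,0,0],[0,10,0,0]]])

```text
time: 32.38
tool_pos: [0.5523, 0.0741, 0.0871]
eef_rot: [3.141, -0.0, -0.074]
ft_force: [1.9, 2.8, 5.6]
width: 0.164
gripper_force: 25.0
```

>>> servo_tool(moves=[[[0,7,0,0],[0,5,0,0],[0,4,0,0],[0,3,0,0],[0,2,0,0],[0,2,0,0],[0,0,0,0]]])

```text
time: 33.25
tool_pos: [0.5507, 0.0527, 0.0871]
eef_rot: [-3.141, -0.0, -0.073]
ft_force: [0.2, 2.5, 5.6]
width: 0.165
gripper_force: 25.0
```

>>> servo_tool(moves=[[[0,1,0,0],[0,1,0,0],[0,1,0,0],[0,0,0,0]]])

```text
time: 33.75
tool_pos: [0.5507, 0.0526, 0.0871]
eef_rot: [-3.138, -0.001, -0.071]
ft_force: [1.4, 8.0, 3.8]
width: 0.166
gripper_force: 25.0
```

Shut against the stop. Release and retreat.

>>> servo_tool(moves=[[[0,-2,0,0],[0,0,0,0],[0,0,0,0],[0,0,0,0],[0,0,-15,0],[0,0,-30,0],[0,0,-35,0],[0,0,-35,0]]], fingers=60)

```text
time: 34.75
tool_pos: [0.5506, 0.0524, 0.204]
eef_rot: [-3.142, -0.001, -0.072]
ft_force: [-0.1, -0.6, 0.0]
width: 0.6
gripper_force: 0.0
```

>>> servo_tool(moves=[[[0,40,0,0],[0,45,0,0],[0,45,0,0],[0,45,0,0],[0,25,0,0],[0,0,0,0],[0,0,0,0]]])

```text
time: 35.62
tool_pos: [0.5364, -0.1458, 0.2025]
eef_rot: [-3.141, -0.001, -0.072]
ft_force: [0.4, -0.0, -0.1]
width: 0.6
gripper_force: 0.0
```

```bash
python3 -c "
from h import *
grab('top','top6')"
```

```text
(no output)
```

View pics/top6.png

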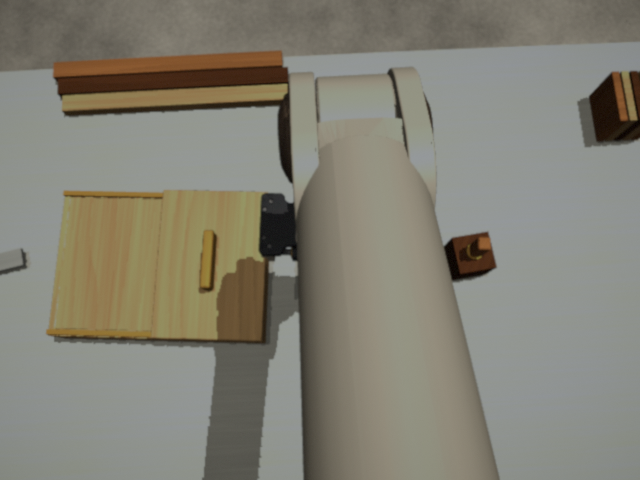

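The picture shows the door shut flush at the right edge (handle at (207,260)) and the burnisher upright in its stand (480,250). I'm handing in the job.

```bash
python3 -c "
from h import *
print(job_done())"
```

```text
the job is handed in; nothing more can be done
None
```

The job is handed in, with no verdict returned: the door was opened to its end stop, the burnisher tip run along the whole seam at about 3 cm/s and about 2 mm above the groove floor (by the arm's readings), the burnisher put back home in its stand, and the door slid shut; the arm stayed clear of the paperweight, bracket and keys, though it hid them in the last picture.

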